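# Dial the display stand and slide its upper tray over the posts

### The job

Turn the white turntable (the black knob is its handle) until its scale reads 60 degrees against the red index line, so that its four posts line up with the loading shelf. Then slide the blue tray along the shelf, without picking it up, onto the stand until all four corner holes drop over their posts and it sits fully down and level, with the scale still at 60. Leave the pail, whisk, mold and jar where they are.

Things in the scene. Friction and masses are not known exactly. Their poses are not given: they have to be found in the camera images.
- station: Fixed loading station. Origin: on the turntable's vertical axis at counter height. Its +y is the direction in which the tray is pushed. Opal loading shelf on clear cubbies at its -y side: top 85 mm high, from y = -320 to -80 mm, open at both ends. Two aluminium rails guide the tray: inner faces at x = +77 and -77, tops 97 mm high, from y = -320 to -45 mm (35 mm past the shelf's end).
- index (a point): Outer end of the red radial line on top of the white index block (34 x 30 mm, 36 mm high), fixed on the station's +x side, 150 mm from the turntable's axis. The scale is read against this line.
- dial (a joint): Turntable angle, rad, counter-clockwise from above = scale reading (60 degrees = 1.047); turns 0 to 92 degrees, stays where left, about 2.5 N at the knob. White disc, 230 mm across, top 35 mm high. Ticks on its rim every 10 degrees, from the long red tick (0) clockwise to 90; long black ticks at 30, 60, 90: 60 is the second long black one. High ticks start under the shelf's end.
- posts (a point): On the turntable's axis, level with the shoulders of its four steel posts, 73 mm high. Posts: 8 mm thick, tapered tips at 84 to 85 mm height (level with the shelf), standing on 17 mm thick feet that form the shoulders. At reading 60 they stand, in the station's frame, at (x, y) = (-56, -42), (56, -42), (-34, 42), (34, 42) mm.
- knob (a point): On the axis of the black upright knob on the turntable's rim, 60 mm above the counter, 122 mm from the turntable's axis. Knob: 18 mm in diameter, from 35 to 75 mm height; can be pushed or gripped from above. Seen from the axis it lies toward the station's +y at reading 0, and 60 degrees counter-clockwise of that at reading 60, clear of the tray.
- tray: Blue tray, about 0.45 kg, flat on the shelf between the rails (2 mm play a side). Origin: underside, middle of the hole pattern; its +y leads, toward the turntable. Plate 150 mm wide in x, 6 mm thick, y = -68 to +78, upturned nose to +90 mm. Four 16 mm holes at the (x, y) given for the posts at reading 60. Near posts miss the leading holes.
- bar (a point): Middle of the top rear edge of the tray's steel push bar: tray y = -68 mm, 35 mm above the underside. Bar 150 mm wide in x, 14 mm thick; its flat rear face is where to push. Pushed straight, the tray rides over the post tips and drops 12 mm by itself, onto the shoulders, when its origin reaches the turntable's axis (4 mm play round each post).
- pail: Bystander: empty tin-plated pail, 96 mm wide, 100 mm high, origin under its centre.
- whisk: Bystander: stainless whisk lying on the counter, about 210 mm long.
- mold: Bystander: grey silicone cube mold, 110 x 110 x 35 mm, origin under its centre.
- jar: Bystander: amber glass jar with a brass cap, 60 mm wide, 90 mm high, origin under its centre.

How it is judged:
By the outcome, as a careful person would: the job done as asked, in the order asked, and still so for the second after the job is handed in, with the robot touching nothing.
It also fails if it takes over 58 s, if anything falls off the work surface, if the arm or the gripper's body presses on something with over 40 N, if the wrist force passes 120 N, or if a joint passes its speed limit or range.

### The arm

A 6-joint arm with a two-finger parallel gripper is mounted at the origin on the work surface. World frame = base frame: x ahead of the robot, y to its left, z up, the work surface at z = 0. Lengths are in m, angles in rad, forces in N, time in s.
With the tool pointing down it reaches from about 0.35 to 0.925 m from the base axis. Payload 6.4 kg.
Tool frame: the origin (TCP) lies midway between the tips of the shut fingers; the grasp point (between the pads) lies 19 mm behind it; z points along the fingers, y is the line along which they close (so a half turn about z gives the same grasp; the last joint's range is limited). The gripper opens to 85 mm and grips with 20 to 120 N. Pads are 22 mm wide; open, the fingers measure 114 mm over their backs; the gripper's body (76 mm by 85 mm) begins 54 mm behind the grasp point. The pads swing forward as they close: fully open they stand 13 mm farther back than shut.
Start: joints at [1.036, 0.245, 1.558, -0, 1.339, -0.174], TCP at [0.229, 0.608, 0.231] pointing down, gripper open.
Joint ranges: [-3.13, 3.13], [-1.02, 2.26], [0.13, 2.54], [-0.95, 4.09], [0.21, 2.88], [-2.74, 2.74]. Speed limits (rad/s): [2.57, 2.57, 3.14, 3.14, 3.14, 3.14].

### API

Orientations are given as a unit quaternion [x, y, z, w].
In Python, from plant import env, imaging, ticket gives the robot as it stands.
- The arm moves only by the tool jog_arm, never from a script. Its argument "moves" is a list that holds one entry, the list of rows, each a list of 6 numbers: the shift along the tool's x, y, z in m, then the turn, a rotation vector about the tool's x, y, z in degrees. A call has 1 to 20 rows; each row is the pose to reach, as a shift and turn from the pose commanded when the call began, along the tool's axes at that moment; what a row does not reach only later rows make up. A row lasts 1/10 s, in which the tool goes at most 50 mm and 8.59 degrees, less where a joint would pass 70% of its speed; a pose out of reach is approached as far as the arm can. A call with a gripper value outside its range is refused whole. "fingers" is the gripper's target within -1 to 1 (shut at 1, half-way at 0, fully open at -1), set as the call begins (left out, the last holds). The fingers move at their own pace and stop on an object; the grip force is fixed at half the most. Time passes only in rows, so rows that repeat a pose let the fingers close. It gives the time, the measured TCP pose, the force, the opening and the grip force at its end, in the units of the state.
- env.observe(): the state, without advancing time (a new reading comes with each control period).
- imaging.snapshot(name): name is "side" or "top"; returns the picture (420x560x3 uint8, red, green, blue); there is no depth.
- imaging.camera_params(name): a dict with "vertical_fov" (degrees; the focal length in pixels is half the picture's height over the tangent of half this angle, whatever the lens; pixels are square), "cx", "cy" (the principal point, pixels), "k1" (the pictures are not rectified: a ray, as slopes to the right and down, at radius r is drawn at 1 + k1 r^2 times it, then the intrinsics apply), "position" and "orientation" of the camera in the world. Camera axes: x right, y up, looking along -z (the intrinsics and any distortion apply to the point x, -y, -z); pixel columns grow to the right and rows downward; lengths in m; the calibration is good to about 2 mm. A picture is of the moment at which its call begins. camera_params takes no time and is no camera call.
- ticket.job_done(): hands the job in; it is judged then, once.
The state is a dict: "clock": time; "qpos": joint angles; "dq": joint speeds; "joint_efforts": joint torques, N m; "ee_pos": TCP position; "orientation": TCP orientation; "contact_force": force on the tool from outside, world axes, zero at the start; "wrist_torque": the same for the moment, N m; "grip_width": finger opening in m; "gripper_force": force on a finger pad.
Only numpy, scipy, OpenCV 4.12 (cv2) and the standard library are available. Lean on these libraries where they do the work, as an engineer would, in place of code of your own. Each camera call takes 0.05 s, during which the arm holds its last target. There are 200 camera calls.

## Working session

There is one attempt and no reset: what is moved stays moved. The work goes in short steps, Python scripts to look and compute and a tool call to move; the robot and the scene stay as the last step left them, time stands still between calls to the robot, and variables do not carry over. Pictures are saved under pics/ and viewed, at most 10 in all, crops included, and the job is handed in when it is done.

Besides the shell and the picture viewer there is one more tool, called after "Call:" by a JSON object that holds its "method" and its "body", one argument or row to a line. jog_arm: Moves the arm, as the interface text tells. Its arguments: {"type":"object","properties":{"moves":{"type":"array"},"fingers":{"type":"number"}},"required":["moves"]}

```bash
mkdir -p pics; python3 - <<'E'
from plant import env, imaging
import cv2
for n in("side","top"):
    cv2.imwrite(f"pics/{n}0.png",cv2.cvtColor(imaging.snapshot(n),cv2.COLOR_RGB2BGR)); print(imaging.camera_params(n))
s=env.observe();print(s["clock"],s["ee_pos"],s["orientation"])
E
```

```text
{'vertical_fov': 46.52907985184161, 'cx': 278.98343449087497, 'cy': 203.55828653209898, 'k1': -0.17473701401288116, 'position': array([-0.13057974, -0.73513502,  1.00607697]), 'orientation': array([ 0.37110019, -0.13906596, -0.3180585 ,  0.86126889])}
{'vertical_fov': 50.389636613729365, 'cx': 279.0870114447744, 'cy': 205.29487653879437, 'k1': -0.0008730576522591807, 'position': array([0.38765371, 0.02468665, 1.23137377]), 'orientation': array([-0.03754518,  0.04289457,  0.71177153, -0.70009406])}
0.1 [0.22920292 0.60770157 0.23024942] [ 1.79423843e-01  9.83771439e-01 -8.57265917e-04 -3.26114178e-04]
```

View pics/top0.png

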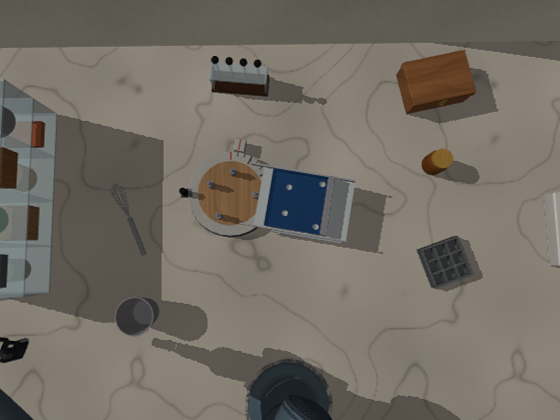

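View pics/side0.png

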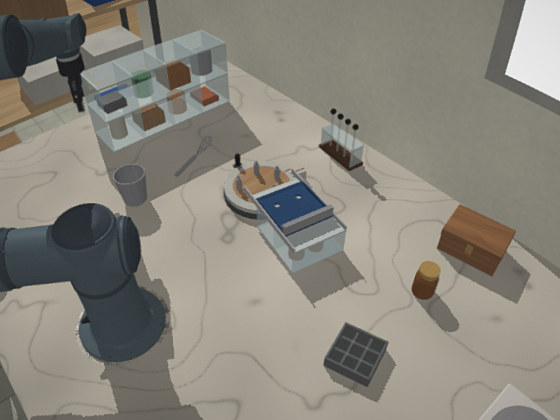

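The top view shows the turntable centred near (231,197), the knob at (184,192), the index block at (239,147) and the tray at (300,200), with push direction to image left. I'll enlarge it.

```bash
cat > h.py <<'E'
import numpy as np, cv2
from plant import env, imaging
from scipy.spatial.transform import Rotation as R
def cam(n):
    p=imaging.camera_params(n); f=210/np.tan(np.radians(p["vertical_fov"]/2))
    return p,f,R.from_quat(p["orientation"]).as_matrix()
def proj(n,X):
    p,f,M=cam(n); c=(np.atleast_2d(X)-p["position"])@M
    s=np.c_[c[:,0],-c[:,1]]/-c[:,2:]; s=s*(1+p["k1"]*(s**2).sum(1,keepdims=True))
    return s*f+[p["cx"],p["cy"]]
def unproj(n,uv,z):
    p,f,M=cam(n); d=(np.atleast_2d(uv).astype(float)-[p["cx"],p["cy"]])/f; s=d.copy()
    for _ in range(20): s=d/(1+p["k1"]*(s**2).sum(1,keepdims=True))
    r=np.c_[s[:,0],-s[:,1],-np.ones(len(s))]@M.T
    return p["position"]+r*((np.reshape(z,(-1,1))-p["position"][2])/r[:,2:])
def crop(n,x0,y0,w,h,k,fn):
    im=cv2.cvtColor(imaging.snapshot(n),cv2.COLOR_RGB2BGR)
    cv2.imwrite("pics/raw_"+fn,im)
    cv2.imwrite("pics/"+fn,cv2.resize(im[y0:y0+h,x0:x0+w],None,fx=k,fy=k,interpolation=cv2.INTER_CUBIC))
E
python3 -c "
from h import *
crop('top',170,130,200,125,4,'c1.png')
crop('side',215,140,140,110,5,'c2.png')"
```

```text
(no output)
```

View pics/c1.png

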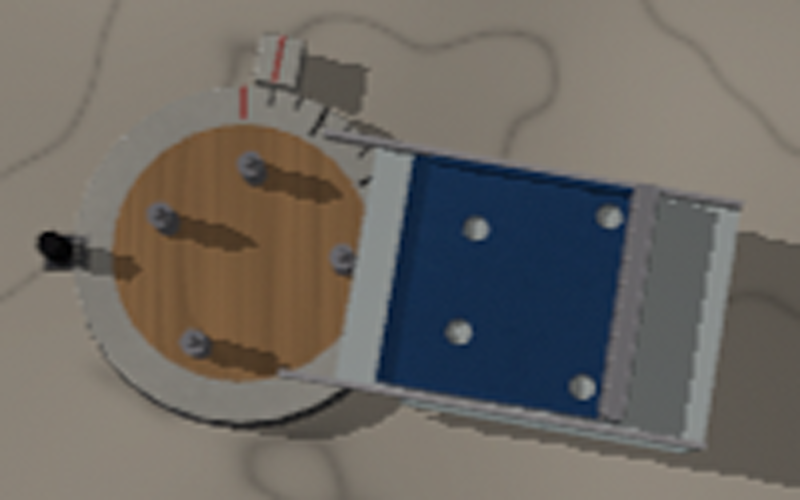

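View pics/c2.png

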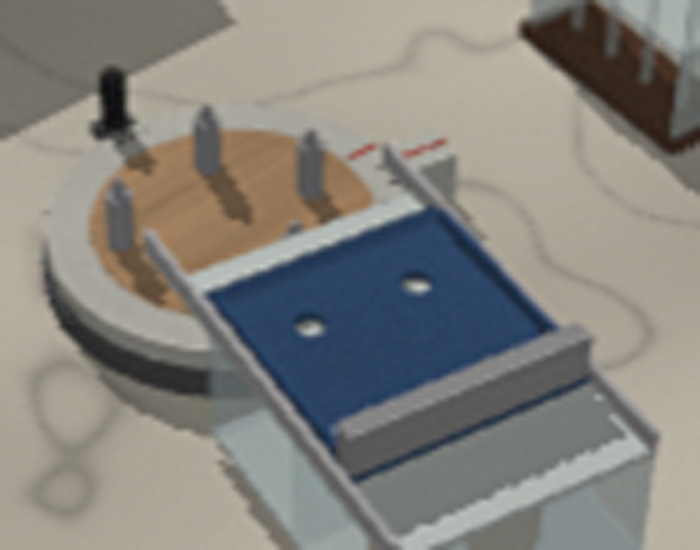

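```bash
cat > fit.py <<'E'
from h import *
from scipy.optimize import least_squares
P60=np.array([[-56,-42],[56,-42],[-34,42],[34,42]])/1e3
rot=lambda a:np.array([[np.cos(a),-np.sin(a)],[np.sin(a),np.cos(a)]])
T=lambda q,z:np.c_[q,np.full(len(q),z)]
def model(p):
    sx,sy,yaw,d,ty=p; W=lambda q:q@rot(yaw).T+[sx,sy]
    posts=P60@rot(d-np.pi/3).T
    return np.vstack([T(W(posts),.085),T(W(.122*np.array([[-np.sin(d),np.cos(d)]])),.075),
      T(W(P60+[0,ty]),.088),T(W(np.array([[.079,-.045],[-.079,-.045],[.079,-.32],[-.079,-.32]])),.097),
      T(W(.107*np.array([[np.cos(d),np.sin(d)]])),.035),
      T(W(np.array([[.15,0]])),.036)])
def pred(p): return proj("top",model(p))
E
python3 - <<'E'
from fit import *
c=np.array([[193,338],[342,252],[160,212],[250,160],[53,244],[582,387],[609,216],[458,332],[476,229],[325,136],[281,373],[740,206],[703,448],[243,102],[284,38]])/4+[170-.4,130-.4]
best=None
p0=[*unproj("top",[[231,197]],.035)[0,:2],-.15,.2,-.2]
def run(idx):
    o=least_squares(lambda p:((pred(p)-c)[idx]).ravel(),p0,loss="soft_l1"); return o.x
# post order by knob dial guess: try all permutations via nearest
import itertools
for pm in itertools.permutations(range(4)):
    cc=c.copy(); cc[:4]=c[list(pm)]
    o=least_squares(lambda p:(pred(p)-cc).ravel(),p0,loss="soft_l1")
    if best is None or o.cost<best[0]: best=(o.cost,o.x,pm,(pred(o.x)-cc).round(2))
print(best); x=best[1]; print(np.degrees(x[2:4])); np.save("x.npy",x)
print(model(x).round(3).tolist())
E
```

```text
(np.float64(3.3771455421858603), array([ 0.56095677,  0.14537531, -0.1908511 ,  0.18163549, -0.19414804]), (0, 1, 2, 3), array([[-0.16,  0.58],
       [ 0.22,  0.31],
       [-0.5 ,  0.04],
       [-0.25,  0.01],
       [-0.66,  0.16],
       [-0.26,  0.49],
       [ 0.07,  0.76],
       [-0.04,  0.17],
       [-0.03,  0.19],
       [-0.04, -1.18],
       [-0.23, -0.37],
       [ 1.21, -0.39],
       [ 0.9 , -0.35],
       [ 0.29, -1.26],
       [-0.03,  0.09]]))
[-10.93496227  10.40694686]
[[0.497, 0.173, 0.085], [0.552, 0.076, 0.085], [0.581, 0.196, 0.085], [0.614, 0.136, 0.085], [0.562, 0.267, 0.075], [0.461, -0.076, 0.088], [0.571, -0.097, 0.088], [0.499, 0.002, 0.088], [0.565, -0.01, 0.088], [0.63, 0.086, 0.097], [0.475, 0.116, 0.097], [0.578, -0.184, 0.097], [0.423, -0.154, 0.097], [0.668, 0.144, 0.035], [0.708, 0.117, 0.036]]
```

```bash
cat >> h.py <<'E'
def plan(pts, ang, s=None):
    "world TCP targets + tool-y headings (deg, mod 180) -> rows from present pose"
    s=env.observe(); M=R.from_quat(s["orientation"])
    for p,a in zip(pts,ang):
        a=np.radians(a); y=np.array([np.cos(a),np.sin(a),0]); z=np.array([0,0,-1.])
        G=R.from_matrix(np.c_[np.cross(y,z),y,z])
        print(M.inv().apply(np.array(p)-s["ee_pos"]).round(4).tolist(), (M.inv()*G).as_rotvec(True).round(2).tolist())
E
python3 -c "
from h import *
plan([[.562,.267,.13]],[-0.5])"
```

```text
[-0.4316, -0.2013, 0.1007] [-0.07, 0.03, 69.83]
```

Call:
{"method": "jog_arm", "body": {
  "moves": [
    [[-0.036,-0.0168,0.002,0,0,5.8],[-0.072,-0.0336,0.004,0,0,11.6],[-0.108,-0.0503,0.006,0,0,17.5],[-0.144,-0.0671,0.008,0,0,23.3],[-0.18,-0.0839,0.01,0,0,29.1],[-0.216,-0.1007,0.02,0,0,34.9],[-0.252,-0.1174,0.03,0,0,40.7],[-0.288,-0.1342,0.04,0,0,46.6],[-0.324,-0.151,0.05,0,0,52.4],[-0.36,-0.1678,0.06,0,0,58.2],[-0.396,-0.1845,0.07,0,0,64],[-0.4316,-0.2013,0.08,0,0,69.8],[-0.4316,-0.2013,0.1,0,0,69.8],[-0.4316,-0.2013,0.1,0,0,69.8],[-0.4316,-0.2013,0.1,0,0,69.8],[-0.4316,-0.2013,0.1,0,0,69.8]]
  ],
  "fingers": 0.4
}}

```text
clock: 1.8
ee_pos: [0.5622, 0.2683, 0.1323]
orientation: [0.71, 0.705, 0.001, 0.0]
contact_force: [0.6, -0.2, 1.3]
grip_width: 0.0256
gripper_force: 0.0
```

Call:
{"method": "jog_arm", "body": {
  "moves": [
    [[0,0,0.02,0,0,0],[0,0,0.04,0,0,0],[0,0,0.055,0,0,0],[0,0,0.065,0,0,0],[0,0,0.075,0,0,0],[0,0,0.083,0,0,0],[0,0,0.083,0,0,0],[0,0,0.083,0,0,0]]
  ]
}}

```text
clock: 2.6
ee_pos: [0.5625, 0.2675, 0.0486]
orientation: [0.71, 0.704, 0.0, 0.0]
contact_force: [-0.6, -0.6, -0.6]
grip_width: 0.0255
gripper_force: 0.0
```

```bash
python3 - <<'E'
from h import *
x=np.load("x.npy"); pts=[];an=[]
for k in range(1,15):
    d=x[3]+np.radians(49.6)*k/14+0; a=x[2]+d
    if k==14: d=d
    pts.append([x[0]-.1225*np.sin(a),x[1]+.1225*np.cos(a),.0493]); an.append(np.degrees(a))
plan(pts,an); crop('top',150,120,180,125,4,'c3.png')
E
```

```text
[0.0001, -0.008, -0.0007] [0.03, -0.01, -3.49]
[-0.0006, -0.0155, -0.0007] [0.03, -0.01, -7.03]
[-0.0017, -0.023, -0.0007] [0.03, -0.01, -10.57]
[-0.0034, -0.0304, -0.0007] [0.03, -0.01, -14.12]
[-0.0054, -0.0377, -0.0007] [0.03, -0.0, -17.66]
[-0.008, -0.0448, -0.0007] [0.03, -0.0, -21.2]
[-0.0109, -0.0518, -0.0007] [0.03, -0.0, -24.75]
[-0.0143, -0.0586, -0.0007] [0.03, -0.0, -28.29]
[-0.0181, -0.0651, -0.0007] [0.03, -0.0, -31.83]
[-0.0223, -0.0714, -0.0008] [0.03, 0.0, -35.37]
[-0.0268, -0.0775, -0.0008] [0.03, 0.0, -38.92]
[-0.0318, -0.0832, -0.0008] [0.03, 0.0, -42.46]
[-0.0371, -0.0886, -0.0008] [0.03, 0.0, -46.0]
[-0.0427, -0.0937, -0.0008] [0.03, 0.0, -49.55]
```

View pics/c3.png

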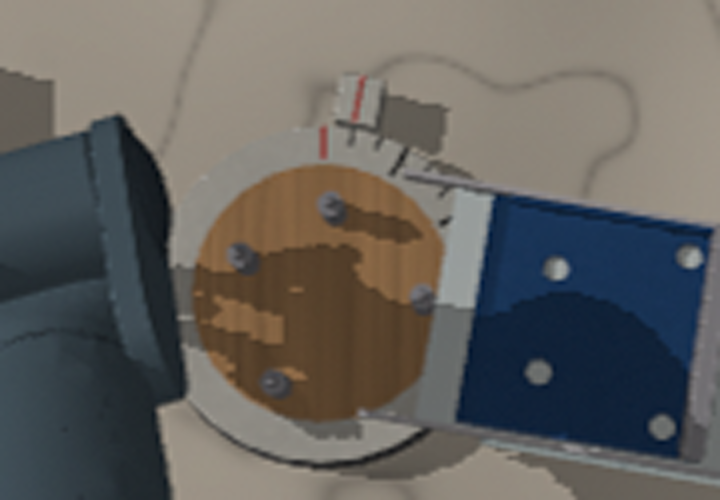

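The arm hides the knob, but the posts haven't moved and there is no contact force. I'll drag along the arc.

Call:
{"method": "jog_arm", "body": {
  "moves": [
    [[0,-0.008,0,0,0,-3.5],[-0.0006,-0.0155,0,0,0,-7],[-0.0017,-0.023,0,0,0,-10.6],[-0.0034,-0.0304,0,0,0,-14.1],[-0.0054,-0.0377,0,0,0,-17.7],[-0.008,-0.0448,0,0,0,-21.2],[-0.0109,-0.0518,0,0,0,-24.7],[-0.0143,-0.0586,0,0,0,-28.3],[-0.0181,-0.0651,0,0,0,-31.8],[-0.0223,-0.0714,0,0,0,-35.4],[-0.0268,-0.0775,0,0,0,-38.9],[-0.0318,-0.0832,0,0,0,-42.5],[-0.0371,-0.0886,0,0,0,-46],[-0.0427,-0.0937,0,0,0,-49.5],[-0.0427,-0.0937,0,0,0,-49.5],[-0.0427,-0.0937,0,0,0,-49.5]]
  ]
}}

```text
clock: 4.25
ee_pos: [0.4686, 0.2257, 0.0489]
orientation: [0.351, 0.937, 0.0, 0.0]
contact_force: [0.5, 0.7, 0.6]
grip_width: 0.0258
gripper_force: 0.0
```

```bash
python3 - <<'E'
from h import *
crop('top',150,120,180,125,4,'c4.png')
E
```

```text
(no output)
```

View pics/c4.png

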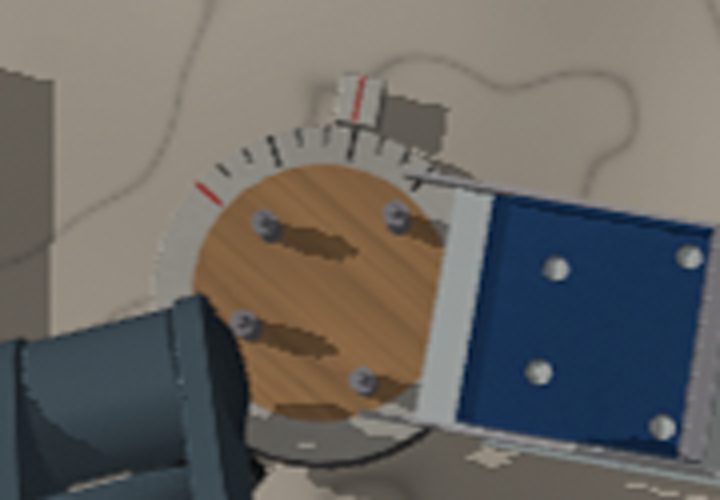

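```bash
python3 - <<'E'
from fit import *
off=np.array([150-.4,120-.4]); x=np.load("x.npy")
w=unproj("top",np.array([[208,193],[275,152],[351,144],[363,78],[356,122],[265,217],[397,212],[244,320],[363,375]])/4+off,[.035]*3+[.036]*2+[.085]*4)[:,:2]
# centre of the posts pattern fits axis too
print(w.round(4)); 
def f(p): return ((P60@rot(p[2]).T+p[:2])-w[[7+1,6,7,5]] if 0 else (P60@rot(p[2]).T+p[:2])-w[[8,6,7,5]]).ravel()
for perm in ([8,6,7,5],):
    o=least_squares(f,[x[0],x[1],x[2]]); print(o.x,o.fun.reshape(-1,2)*1e3,"reading",60+np.degrees(o.x[2]-x[2]))
for c in (x[:2],o.x[:2]):
    a=np.degrees(np.arctan2(*(w-c).T[::-1]));print(a.round(2), np.linalg.norm(w-c,axis=1).round(4))
E
```

```text
[[0.6303 0.2235]
 [0.658  0.178 ]
 [0.6628 0.1261]
 [0.7085 0.1175]
 [0.6778 0.1225]
 [0.6037 0.1781]
 [0.6056 0.0922]
 [0.5363 0.1917]
 [0.4993 0.1151]]
[ 0.56124147  0.14429265 -0.21020971] [[-1.63100143 -0.19930561]
 [ 1.6098881  -0.68388107]
 [ 0.44242911  0.72652245]
 [-0.42131577  0.15666423]] reading 58.890833171980525
[  48.43   18.56  -10.71  -10.69  -11.07   37.47  -49.95  118.   -153.83] [0.1045 0.1024 0.1036 0.1501 0.1191 0.0538 0.0694 0.0525 0.0687]
[  48.94   19.19  -10.15  -10.3   -10.58   38.56  -49.55  117.72 -154.75] [0.1051 0.1024 0.1031 0.1497 0.1186 0.0543 0.0684 0.0536 0.0684]
```

Call:
{"method": "jog_arm", "body": {
  "moves": [
    [[0,-0.0005,0,0,0,-0.2],[0,-0.0012,0,0,0,-0.6],[0,-0.0012,0,0,0,-0.6],[0,-0.0012,0,0,0,-0.6],[0,-0.0012,0,0,0,-0.6]]
  ]
}}

```text
clock: 4.8
ee_pos: [0.4677, 0.2248, 0.0485]
orientation: [0.345, 0.939, 0.0, 0.0]
contact_force: [0.6, 2.1, -0.3]
grip_width: 0.0254
gripper_force: 1.2
```

```bash
python3 - <<'E'
from h import *
x=np.load("x.npy"); im=imaging.snapshot('top'); cv2.imwrite("pics/t5.png",im[...,::-1])
import sys
# polar profile at rim z=.035 around the axis: darkness (or redness) vs station angle
def prof(file,c):
    im=cv2.imread(file).astype(np.float32); th=np.radians(np.arange(-35,75,.1)); g=0
    for r in np.arange(.100,.112,.001):
        uv=proj("top",np.c_[c[0]+r*np.cos(th+x[2]),c[1]+r*np.sin(th+x[2]),np.full(len(th),.035)]).astype(np.float32)
        g=g+cv2.remap(im[...,1],uv[:,0].reshape(1,-1),uv[:,1].reshape(1,-1),cv2.INTER_CUBIC)[0]
    g/=12; g=cv2.medianBlur(g.astype(np.uint8).reshape(1,-1),5)[0].astype(float) if 0 else g
    w=np.clip(np.convolve(g,np.ones(80)/80,'same')-g-6,0,None); d=np.degrees(th)
    for k in range(0,7):
        return d,w
for f in("pics/raw_c4.png","pics/t5.png"):
  for c in (x[:2],np.array([.5612,.1443])):
    d,w=prof(f,c); out=[]
    for t in (0,10,20,30,40,50,60):
        m=abs(d-t+.5)<4; out.append(round(float((d[m]*w[m]).sum()/w[m].sum()),2))
    print(f,out)
E
```

```text
pics/raw_c4.png [-0.28, 9.83, 19.51, 29.64, 39.35, 49.45, 59.33]
pics/raw_c4.png [0.27, 10.4, 20.1, 30.23, 39.91, 49.96, 59.82]
pics/t5.png [-0.11, 9.98, 19.77, 29.84, 39.64, 49.53, 59.65]
pics/t5.png [0.44, 10.56, 20.36, 30.43, 40.2, 50.06, 60.14]
```

Ticks at 60/50/…/0 sit at about 0/10/…/60° from the index, to within 0.5°. I'll back off to centre on the knob and lift.

Call:
{"method": "jog_arm", "body": {
  "moves": [
    [[0,0.0015,0,0,0,0],[0,0.0035,0,0,0,0],[0,0.0035,0,0,0,0],[0,0.0035,-0.01,0,0,0],[0,0.0035,-0.025,0,0,0],[0,0.0035,-0.045,0,0,0],[0,0.0035,-0.075,0,0,0],[0,0.0035,-0.11,0,0,0],[0,0.0035,-0.15,0,0,0],[0,0.0035,-0.15,0,0,0],[0,0.0035,-0.15,0,0,0]]
  ]
}}

```text
clock: 5.95
ee_pos: [0.4705, 0.2275, 0.2007]
orientation: [0.345, 0.939, 0.001, 0.002]
contact_force: [-0.8, -0.6, -0.1]
grip_width: 0.0258
gripper_force: 0.0
```

```bash
python3 - <<'E'
from h import *
x=np.load("x.npy"); 
pts=[[x[0]-y*np.sin(x[2]),x[1]+y*np.cos(x[2]),z] for y,z in((-.293,.2),)]
print(pts,env.observe()["qpos"]);plan(pts,[-10.93])
E
```

```text
[[np.float64(0.5053762469172272), np.float64(-0.14230473196577056), 0.2]] [ 2.33238289e-01 -2.73740684e-02  1.91133085e+00 -5.78271783e-05
  1.25346188e+00 -6.32974857e-01]
[-0.2661, -0.2591, 0.0005] [0.25, 0.03, 60.56]
```

Call:
{"method": "jog_arm", "body": {
  "moves": [
    [[-0.019,-0.0185,0,0,0,4.3],[-0.038,-0.037,0,0,0,8.7],[-0.057,-0.0555,0,0,0,13],[-0.076,-0.074,0,0,0,17.3],[-0.095,-0.0925,0,0,0,21.6],[-0.114,-0.111,0,0,0,26],[-0.133,-0.1295,0,0,0,30.3],[-0.152,-0.148,0,0,0,34.6],[-0.171,-0.1665,0,0,0,38.9],[-0.19,-0.185,0,0,0,43.3],[-0.209,-0.2035,0,0,0,47.6],[-0.228,-0.222,0,0,0,52],[-0.247,-0.2405,0,0,0,56.3],[-0.266,-0.259,0,0,0,60.6],[-0.266,-0.259,0,0,0,60.6],[-0.266,-0.259,0,0,0,60.6],[-0.266,-0.259,0,0,0,60.6]]
  ],
  "fingers": -0.4
}}

```text
clock: 7.65
ee_pos: [0.504, -0.1413, 0.1976]
orientation: [0.771, 0.637, -0.0, -0.001]
contact_force: [0.6, 0.5, 0.1]
grip_width: 0.06
gripper_force: 0.0
```

```bash
python3 - <<'E'
from h import *
x=np.load("x.npy"); 
plan([[x[0]-y*np.sin(x[2]),x[1]+y*np.cos(x[2]),z] for y,z in((-.293,.092),(-.079,.092))],[-10.93]*2)
crop('side',215,140,140,110,5,'c5.png')
E
```

```text
[-0.0008, 0.0017, 0.1056] [-0.09, -0.04, 0.03]
[0.2132, 0.0018, 0.1057] [-0.09, -0.04, 0.03]
```

View pics/c5.png

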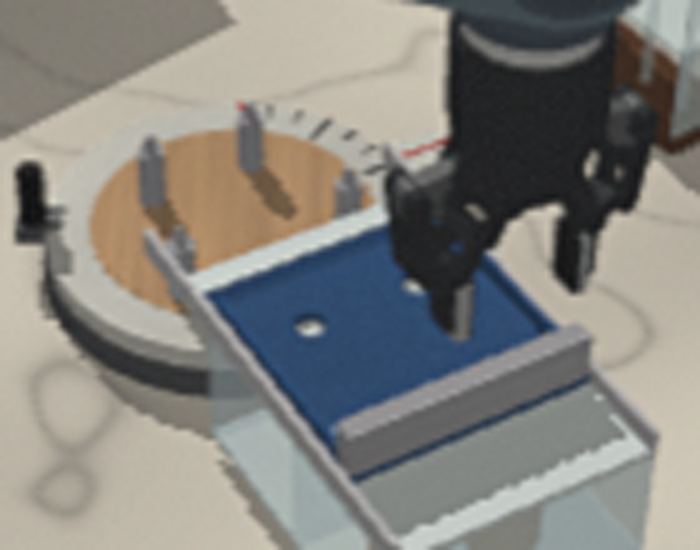

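The side crop shows the turntable still at 60, with the open fingers raised above and behind the bar. I'll descend behind it.

Call:
{"method": "jog_arm", "body": {
  "moves": [
    [[-0.001,0.0015,0.025,0,0,0],[-0.001,0.0015,0.05,0,0,0],[-0.001,0.0015,0.07,0,0,0],[-0.001,0.0015,0.085,0,0,0],[-0.001,0.0015,0.095,0,0,0],[-0.001,0.0015,0.104,0,0,0],[-0.001,0.0015,0.104,0,0,0],[-0.001,0.0015,0.104,0,0,0],[-0.001,0.0015,0.104,0,0,0]]
  ]
}}

```text
clock: 8.6
ee_pos: [0.5064, -0.1439, 0.0952]
orientation: [0.771, 0.636, 0.0, 0.001]
contact_force: [-0.5, 0.3, 0.4]
grip_width: 0.0601
gripper_force: 0.0
```

```bash
python3 - <<'E'
from h import *
x=np.load("x.npy"); 
plan([[x[0]-y*np.sin(x[2]),x[1]+y*np.cos(x[2]),z] for y,z in((-.293,.092),(-.079,.092))],[-10.93]*2)
crop('side',235,150,120,100,6,'c6.png')
E
```

```text
[0.0014, -0.0013, 0.0032] [0.09, 0.03, -0.04]
[0.2154, -0.0015, 0.0031] [0.09, 0.03, -0.04]
```

View pics/c6.png

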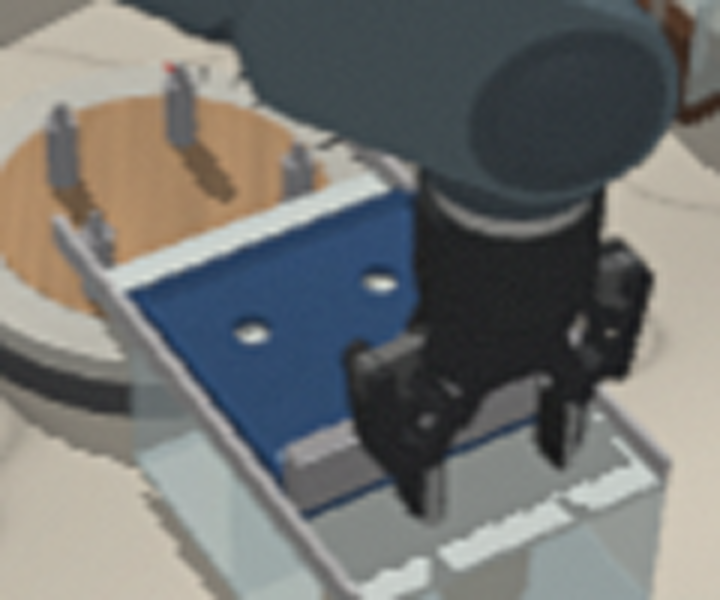

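Both fingers stand behind the bar's rear face, just above the shelf: tips near (430,515) and (560,465), bar face near (330,470). Now I'll push.

Call:
{"method": "jog_arm", "body": {
  "moves": [
    [[0.004,-0.001,0.003,0,0,0],[0.008,-0.001,0.003,0,0,0],[0.012,-0.001,0.003,0,0,0],[0.016,-0.001,0.003,0,0,0],[0.02,-0.001,0.003,0,0,0],[0.024,-0.001,0.003,0,0,0],[0.03,-0.001,0.003,0,0,0],[0.037,-0.001,0.003,0,0,0],[0.044,-0.001,0.003,0,0,0],[0.051,-0.001,0.003,0,0,0],[0.058,-0.001,0.003,0,0,0],[0.065,-0.001,0.003,0,0,0],[0.072,-0.001,0.003,0,0,0],[0.079,-0.001,0.003,0,0,0],[0.086,-0.001,0.003,0,0,0],[0.093,-0.001,0.003,0,0,0],[0.1,-0.001,0.003,0,0,0],[0.105,-0.001,0.003,0,0,0],[0.108,-0.001,0.003,0,0,0],[0.11,-0.001,0.003,0,0,0]]
  ]
}}

```text
clock: 10.65
ee_pos: [0.5258, -0.0352, 0.0913]
orientation: [0.771, 0.636, -0.0, 0.0]
contact_force: [-0.3, -3.0, 0.4]
grip_width: 0.0599
gripper_force: 1.6
```

```bash
python3 - <<'E'
from h import *
x=np.load("x.npy"); 
plan([[x[0]-y*np.sin(x[2]),x[1]+y*np.cos(x[2]),z] for y,z in((-.079,.092),)],[-10.93])
print(env.observe()["contact_force"])
E
```

```text
[0.105, 0.0002, -0.0007] [0.0, 0.01, -0.03]
[-0.32124658 -3.04481281  0.3604173 ]
```

Pushing cleanly at about 3 N. Next I'll go to just short of the drop.

Call:
{"method": "jog_arm", "body": {
  "moves": [
    [[0.005,0,0,0,0,0],[0.012,0,0,0,0,0],[0.019,0,0,0,0,0],[0.026,0,0,0,0,0],[0.033,0,0,0,0,0],[0.04,0,0,0,0,0],[0.047,0,0,0,0,0],[0.054,0,0,0,0,0],[0.061,0,0,0,0,0],[0.068,0,0,0,0,0],[0.074,0,0,0,0,0],[0.079,0,0,0,0,0],[0.083,0,0,0,0,0],[0.086,0,0,0,0,0],[0.089,0,0,0,0,0],[0.091,0,0,0,0,0],[0.093,0,0,0,0,0],[0.095,0,0,0,0,0],[0.096,0,0,0,0,0],[0.096,0,0,0,0,0]]
  ]
}}

```text
clock: 12.65
ee_pos: [0.544, 0.0592, 0.0911]
orientation: [0.771, 0.636, 0.0, -0.0]
contact_force: [1.0, -2.5, 0.9]
grip_width: 0.0597
gripper_force: 1.2
```

```bash
python3 - <<'E'
from h import *
x=np.load("x.npy"); 
plan([[x[0]-y*np.sin(x[2]),x[1]+y*np.cos(x[2]),z] for y,z in((-.079,.092),)],[-10.93])
a=imaging.snapshot('top')[130:230,170:310]; b=imaging.snapshot('side')[140:240,215:355]
cv2.imwrite("pics/c7.png",cv2.resize(np.vstack([a,b])[...,::-1],None,fx=3,fy=3,interpolation=cv2.INTER_CUBIC))
E
```

```text
[0.0088, 0.0003, -0.0008] [-0.0, -0.04, -0.05]
```

View pics/c7.png

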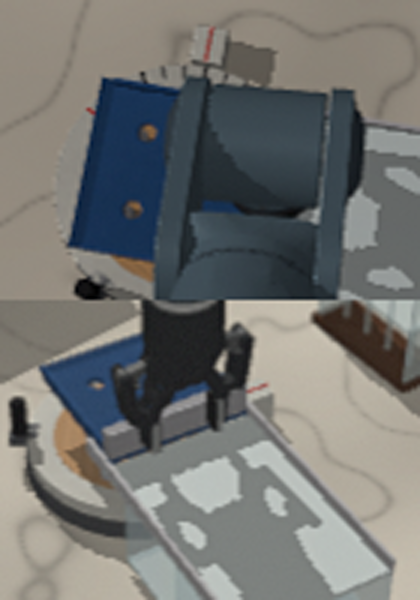

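The tray is about 9 mm short, with the leading holes nearing the posts. I'll creep.

Call:
{"method": "jog_arm", "body": {
  "moves": [
    [[0.001,0,0,0,0,0],[0.002,0,0,0,0,0],[0.003,0,0,0,0,0],[0.004,0,0,0,0,0],[0.005,0,0,0,0,0],[0.0055,0,0,0,0,0],[0.006,0,0,0,0,0],[0.006,0,0,0,0,0],[0.006,0,0,0,0,0]]
  ]
}}

```text
clock: 13.65
ee_pos: [0.5452, 0.0649, 0.0913]
orientation: [0.771, 0.636, 0.0, -0.0]
contact_force: [0.4, -0.1, 0.4]
grip_width: 0.0601
gripper_force: 0.0
```

Call:
{"method": "jog_arm", "body": {
  "moves": [
    [[0.0005,0,0,0,0,0],[0.001,0,0,0,0,0],[0.001,0,0,0,0,0],[0.001,0,0,0,0,0]]
  ]
}}

```text
clock: 14.05
ee_pos: [0.5454, 0.0657, 0.0913]
orientation: [0.771, 0.636, 0.0, 0.0]
contact_force: [0.1, -0.3, -0.1]
grip_width: 0.0594
gripper_force: 0.0
```

Call:
{"method": "jog_arm", "body": {
  "moves": [
    [[0.0005,0,0,0,0,0],[0.001,0,0,0,0,0],[0.001,0,0,0,0,0],[0.001,0,0,0,0,0]]
  ]
}}

```text
clock: 14.45
ee_pos: [0.5455, 0.0667, 0.0913]
orientation: [0.771, 0.636, -0.0, -0.0]
contact_force: [-1.0, -0.5, -0.7]
grip_width: 0.0602
gripper_force: 0.0
```

```bash
python3 - <<'E'
from h import *
a=cv2.imread("pics/c7.png"); im=imaging.snapshot('side'); cv2.imwrite("pics/s8.png",im[...,::-1])
# front edge of blue in side image columns: old vs new
old=cv2.resize(a,None,fx=1/3,fy=1/3,interpolation=cv2.INTER_AREA)[100:]; new=im[140:240,215:355,::-1]
for n in(old,new):
    m=(n[...,0].astype(int)-n[...,2]>35); ys,xs=np.nonzero(m); print(len(xs),xs.min(),ys.min(),[int(np.nonzero(m[:,c])[0].min()) for c in (20,25,30,35)])
x=np.load("x.npy");plan([[x[0]-y*np.sin(x[2]),x[1]+y*np.cos(x[2]),z] for y,z in((-.079,.092),)],[-10.93])
E
```

```text
558 14 12 [21, 19, 17, 16]
582 13 13 [21, 20, 18, 16]
[0.0012, 0.0002, -0.0007] [0.0, -0.0, -0.04]
```

The push force has vanished, so the tray has probably dropped. I'll retreat clear and look.

Call:
{"method": "jog_arm", "body": {
  "moves": [
    [[-0.01,0,0,0,0,0],[-0.025,0,0,0,0,0],[-0.04,0,0,0,0,0],[-0.05,0,-0.02,0,0,0],[-0.06,0,-0.05,0,0,0],[-0.09,0,-0.085,0,0,0],[-0.125,0,-0.12,0,0,0],[-0.165,0,-0.15,0,0,0],[-0.205,0,-0.15,0,0,0],[-0.245,0,-0.15,0,0,0],[-0.285,0,-0.15,0,0,0],[-0.32,0,-0.15,0,0,0],[-0.32,0,-0.15,0,0,0],[-0.32,0,-0.15,0,0,0]]
  ]
}}

```text
clock: 15.9
ee_pos: [0.4837, -0.2486, 0.2411]
orientation: [0.772, 0.635, 0.0, -0.0]
contact_force: [0.5, 0.4, -0.1]
grip_width: 0.0596
gripper_force: 0.0
```

```bash
python3 - <<'E'
from fit import *
A=imaging.snapshot('top'); B=imaging.snapshot('side'); cv2.imwrite("pics/t9.png",A[...,::-1]); cv2.imwrite("pics/s9.png",B[...,::-1])
a=A[135:235,165:305]; b=B[130:230,205:345]
cv2.imwrite("pics/c9.png",cv2.resize(np.hstack([a,b])[...,::-1],None,fx=2.85,fy=5.7,interpolation=cv2.INTER_CUBIC) if 0 else cv2.resize(np.vstack([a,b])[...,::-1],None,fx=3,fy=3,interpolation=cv2.INTER_CUBIC))
# predicted px in crop (x3) of plate corners etc. down vs up
x=np.load("x.npy")
q=np.array([[-.075,-.068,.035],[.075,-.068,.035]])
for n,o,dy in(("top",(165,135),0),("side",(205,130),300)):
  for z in(.073,.085):
    w=np.c_[q[:,:2]@rot(x[2]).T+x[:2],q[:,2]+z]; print(n,z,((proj(n,w)-o)*3+[0,dy]).round(1).tolist())
E
```

```text
top 0.073 [[250.6, 261.5], [282.4, 88.7]]
top 0.085 [[249.7, 260.4], [281.8, 85.8]]
side 0.073 [[132.6, 469.1], [270.9, 418.7]]
side 0.085 [[132.1, 459.3], [271.2, 409.0]]
```

View pics/c9.png

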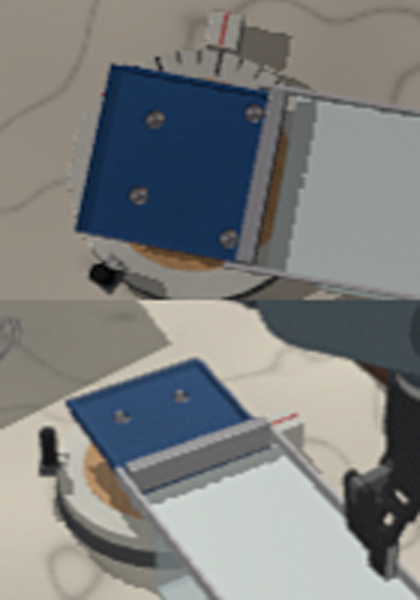

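All four posts stand in their holes. The bar's rear edge, at (132,471) in the side view, matches the seated height (predicted 469, against 459 if still up), and the long 60 tick at (219,62) is in line with the index at (222,30). One numeric check of the scale, then I'll hand in.

```bash
python3 - <<'E'
from h import *
x=np.load("x.npy"); th=np.radians(np.arange(-25,35,.1)); d=np.degrees(th)
for f in("pics/t5.png","pics/t9.png"):
    im=cv2.imread(f)[...,1].astype(np.float32); g=0
    for r in np.arange(.105,.112,.001):
        uv=proj("top",np.c_[x[0]+r*np.cos(th+x[2]),x[1]+r*np.sin(th+x[2]),np.full(len(th),.035)]).astype(np.float32)
        g=g+cv2.remap(im,uv[:,:1].T.copy(),uv[:,1:].T.copy(),cv2.INTER_CUBIC)[0]/7
    w=np.clip(np.convolve(g,np.ones(80)/80,'same')-g-6,0,None)
    print([round(float((d*w)[abs(d-t)<4].sum()/w[abs(d-t)<4].sum()),2) for t in(-10,0,10,20)])
E
```

```text
[-10.19, -0.15, 9.96, 19.85]
[-10.17, -0.16, 9.97, 19.92]
```

```bash
python3 -c "
from plant import ticket
print(ticket.job_done())"
```

```text
the job is handed in; nothing more can be done
None
```

I turned the turntable to 60° (within about 0.5° by camera), slid the tray along the shelf until it dropped over all four posts and sat down, and handed the job in at about 16 s; the pail, whisk, mold and jar were not touched.

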